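# Draw out a service case's trolley handle to its second stop and hold it

## Robot

A 6-joint arm with a two-finger parallel gripper is mounted at the origin on the work surface. World frame = base frame: x ahead of the robot, y to its left, z up, the work surface at z = 0. Lengths are in mm, angles in degrees, forces in N, time in s.
With the tool pointing down it reaches from about 325 to 925 mm from the base axis. Payload 3.1 kg.
Tool frame: the origin (TCP) lies at the very end of the fingers, on their centre line; the grasp point (between the pads) lies grasp_offset behind it (grasp_offset is the distance from the TCP to the grasp point, in mm); z points along the fingers, x is the direction in which the jaws open and shut, and the axes are right-handed (so a half turn about z gives the same grasp; the last joint's range is limited). The gripper opens to 85 mm and grips with 20 to 120 N. Pads are 22 mm wide; open, the fingers measure 114 mm over their backs; the gripper's body (76 mm by 85 mm) begins 54 mm behind the grasp point. The pads swing forward as they close: fully open they stand 13 mm farther back than shut.
Start: joints at [65.077, 12.427, 92.441, -0, 75.132, -6.429], TCP at [198.246, 592.738, 231.3] pointing down, gripper open.
Joint ranges: [-157.48, 157.48], [-44.54, 120.13], [17.64, 146.25], [-64.5, 244.5], [7.68, 150.69], [-147.95, 147.95]. Speed limits (degrees/s): [159.86, 159.86, 180, 180, 180, 180].

## Interface

Orientations are given as [roll, pitch, yaw] about the fixed x, y, z axes, in that order (R = Rz(yaw) Ry(pitch) Rx(roll)).
In Python, from station import * gives the robot as it stands. Calls block until the motion is done:
- goto(position, orientation): joint-space move of the TCP to a pose.
- move_l(position, attitude=None, speed=150): straight line of the TCP; attitude=None keeps the orientation; speed is the mean speed in mm/s.
- move_j(angles): joint-space move.
- grip(opening, squeeze=None): finger opening in mm; squeeze is the grip in N (None keeps the last); returns when the fingers have stopped.
- wait(seconds).
- solve_ik(position, orientation): joint angles nearest the present ones, or None.
- get_obs(): the state.
- get_image(name): name is "scene" or "top" or "wrist"; returns the picture (384x512x3 uint8, red, green, blue); there is no depth.
- get_calibration(name): a dict with "fx", "fy", "cx", "cy" (pixels), "R" (3x3) and "t" (3): a world point X has camera coordinates R X + t; the wrist camera has in their place "mount" (4x4, takes a point from camera to tool coordinates, whose origin is the TCP and whose axes are the tool frame's). Camera axes: x right, y down, z forward; pixel columns grow to the right and rows downward; lengths in mm; the calibration is good to about 2 mm. A picture is of the moment at which its call begins: read the wrist's pose just before it. get_calibration takes no time and is no camera call.
A pose or a line that the arm cannot do raises Unreachable and nothing moves.
- sign_off(): hands the job in, once; it reports no verdict.
Trained networks look in the newest picture that a camera, given by its name, has taken for a name from the list of things; names that differ only in an ending like _2 or _b are one class to them, and where a whole thing is asked for, a point or a joint stands for the part that bears it (a point fixed in the world has none). Each returns a list of dicts, best first, with "score" (0 to 1); they miss things now and then, are a little off and sometimes report something else, mostly with a low value. They report only what shows in the picture. A call takes as long as a camera call.
- spot_in(name, camera): "extent" ([centre column, centre row, width, height] in pixels, round what is visible of it).
- regions_of(name, camera): "region" (384x512 bool, what is visible of it) and "extent" ([centre column, centre row, width, height] in pixels, round what is visible of it).
The state is a dict: "t": time; "joint_pos": joint angles; "qvel": joint speeds; "effort": joint torques, N m; "tcp_pos": TCP position; "ee_rot": TCP orientation; "wrist_force": force on the tool from outside, world axes, zero at the start; "moment": the same for the moment, N m; "grip_width": finger opening in mm.
Only numpy, scipy, OpenCV 4.12 (cv2) and the standard library are available. Lean on these libraries where they do the work, as an engineer would, in place of code of your own. Each camera call takes 0.05 s, during which the arm holds its last target. There are 200 camera calls.

## Task

The wheeled service case lies on its lid on the bench with its telescopic trolley handle pushed home and locked. Squeeze in the release button in the middle of the grip bar, pull the handle straight out past its first stop to the second one, which is as far as it goes, and finish while still holding the grip there with the button squeezed in, so that the lock pins stay drawn in and can be oiled. Leave the other things on the bench where they are.

Things in the scene. Friction and masses are not known exactly. Their poses are not given: they have to be found in the camera images.
- case: hard grey case lying flat, 460 long, 330 wide, 148 high, fixed. Origin on the bench under the middle of the end the handle comes out of; x runs from that end towards the wheels, so the handle pulls out along -x; y across, z up. Two aluminium guide tubes 120 apart run along its top, up to 170 high; their black collars stick out 12 beyond the end
- grip_middle (a point): centre of the handle's black grip bar, axes as the case; moves with the handle. Bar 150 long along y, 28 thick along x, 26 high, centre 158 above the bench; pushed home it is at (-65, 0, 158) in the case's frame, so 51 is clear between bar and case for a finger, between the handle's two tubes (18 wide, 120 apart); nothing but the bench below
- trolley_handle (a joint): how far the handle is out, m: 0 home, 0.100 first stop, 0.200 second stop and end of travel. It locks at 0, 0.100 and 0.200 (about 1.5 mm play) unless the button is in; unlocked it slides against about 4 N of steady friction and stays where it is left
- release_button (a joint): grey key in the middle of the bar's outer face (away from the case), 36 wide, 12 high, 5 proud. m: 0 out, 0.005 fully in, flush; pressed towards the case, 2.4 N starts it, 8 N brings it home; frees the handle at 0.003. Fingers closed on the bar along x, one behind it and one on the key, squeeze it in and can pull. Springs out when let go at a stop; between stops stays 0.003 in
- oil_bottle: white plastic bottle, 42 across, 105 high, standing on the bench; origin at its underside. Bystander.
- screwdriver: screwdriver, 200 long, lying on the bench along its x axis; origin near its middle. Bystander.
- parts_bin: green open parts bin, 160 by 100 by 70 high, origin at its underside, bystander.
- carton: small cardboard box, 110 by 80 by 60 high, origin at its underside, bystander.

How it is judged (in metres and radians):
On the way, in this order (a step that is already met when the one before it is completed fails the run):
1. the release button is squeezed in while the handle is still home (value of joint release_button above 0.0035 m and value of joint trolley_handle below 0.02 m), for 0.05 s.
2. the handle is drawn out to its second stop (value of joint trolley_handle above 0.194 m), for 0.2 s.
At the end, for the whole second after the job is handed in: the handle stands at its second stop (within 6 mm of 200 mm out) and still, the fingers hold the grip bar (more than 3 N on it), and the release button is squeezed at least 3.5 of its 5 mm (value of joint trolley_handle above 0.194 m and velocity of joint trolley_handle below 0.02 m/s and value of joint release_button above 0.0035 m and contact force between the fingers and trolley_handle above 3 N); the arm keeps its last pose, push and grip.
It fails at once if another thing on the bench was shifted by more than 30 mm (distance of any of oil_bottle, screwdriver, parts_bin, carton from where it was at the start of the episode above 0.03 m).
It also fails if it takes over 32 s, if anything falls off the work surface, if the arm or the gripper's body presses on something with over 40 N, if the wrist force passes 120 N, or if a joint passes its speed limit or range.

## Working session

There is one attempt and no reset: what is moved stays moved. The work goes in short steps, each a Python script; the robot and the scene stay as the last script left them, time stands still between calls to the robot, and variables do not carry over. Pictures are saved under pics/ and viewed, about 8 in all and at most 12, crops included, and the job is handed in when it is done.

```bash
mkdir -p pics; ls; python3 - <<'E'
from station import *
import cv2,numpy as np
o=get_obs();print(o['t'],o['tcp_pos'],o['ee_rot'],o['grip_width'])
a=get_image("scene");b=get_image("top")
cv2.imwrite('pics/a.png',cv2.resize(a[:,:,::-1],(800,600)));cv2.imwrite('pics/b.png',cv2.resize(b[:,:,::-1],(800,600)))
for c in("scene","top"):
  print(c,get_calibration(c))
  for n in("case","grip_middle","release_button","oil_bottle","screwdriver","parts_bin","carton"):
    print(n,[(np.round(d['extent']),round(d['score'],2)) for d in spot_in(n,c)[:2]])
try: print(grasp_offset)
except Exception as e: print(e)
E
```

```text
pics
0.0 [197.87934553 591.95720006 229.91660223] [-1.79983050e+02  1.42370146e-01  7.15058580e+01] 85.50665794675533
scene {'fx': 386.0181400992802, 'fy': 386.0181400992802, 'cx': 255.07071581739848, 'cy': 190.81200283283806, 'R': array([[ 0.45789991,  0.88888906, -0.01427954],
       [ 0.74981048, -0.3947851 , -0.53096984],
       [-0.47761064,  0.23242409, -0.84727039]]), 't': array([-204.62142309, -389.79801842, 1254.45680185])}
case [(array([396., 131., 231., 169.]), 0.72)]
grip_middle [(array([305., 137.,  46.,  49.]), 0.57), (array([288., 141.,   6.,  11.]), 0.38)]
release_button [(array([288., 144.,   5.,   9.]), 0.53)]
oil_bottle [(array([157., 182.,  22.,  33.]), 0.69)]
screwdriver [(array([128., 252.,  44.,  43.]), 0.76), (array([157., 181.,  25.,  34.]), 0.53)]
parts_bin [(array([158., 284.,  72.,  94.]), 0.95)]
carton [(array([274., 282.,  50.,  64.]), 0.96)]
top {'fx': 399.76435271204747, 'fy': 399.76435271204747, 'cx': 254.59077388933542, 'cy': 191.62953735257148, 'R': array([[-0.00403946, -0.99967005,  0.02536662],
       [-0.99495493,  0.00147499, -0.10031209],
       [ 0.10024157, -0.02564385, -0.99463261]]), 't': array([ -82.71659807,  575.22403916, 1065.12556659])}
case [(array([ 98., 204., 196., 156.]), 0.74)]
grip_middle [(array([180., 214.,  31.,  65.]), 0.73)]
release_button []
oil_bottle [(array([318., 260.,  21.,  14.]), 0.7)]
screwdriver [(array([365., 206.,  34.,  17.]), 0.79)]
parts_bin [(array([347., 169.,  45.,  64.]), 0.95)]
carton [(array([265., 131.,  39.,  47.]), 0.76)]
18.700000000000003
```

View pics/a.png

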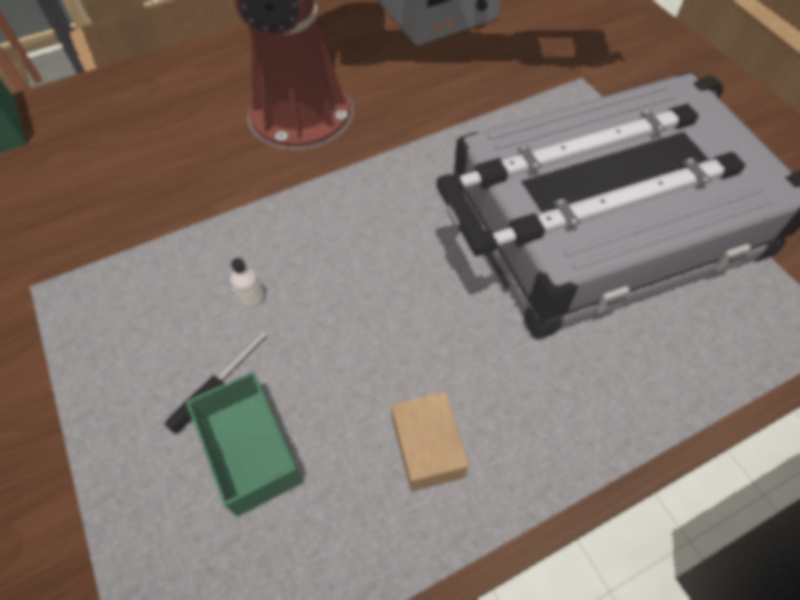

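View pics/b.png

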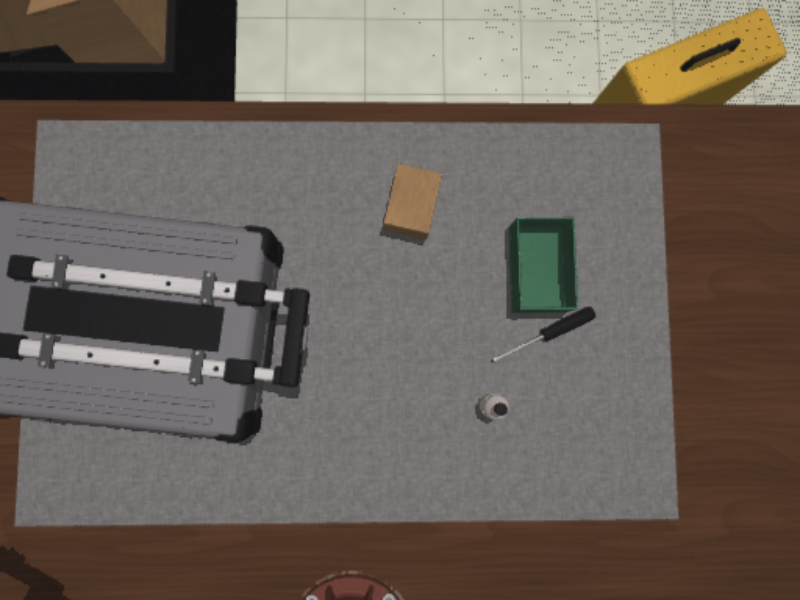

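The scene view shows the case at right with the grip at about (465,215), and the top view shows the bar from (297,290) to (289,385), with a clear pull path to image right. Next I'll locate the bar from the top camera and then take a wrist look.

```bash
cat > h.py <<'E'
from station import *
import cv2,numpy as np
def ray(K,uv,z,R=None,t=None):
    R=K['R'] if R is None else R; t=K['t'] if t is None else t
    d=R.T@np.array([(uv[0]-K['cx'])/K['fx'],(uv[1]-K['cy'])/K['fy'],1]); c=-R.T@t
    return c+d*(z-c[2])/d[2]
E
python3 - <<'E'
from h import *
K=get_calibration("top")
for p in [(297,290),(289,385)]: print('bar end',ray(K,(p[0]*.64,p[1]*.64),171).round(1))
# tube lines, z~165
for p in [(35,269),(280,296),(20,347),(270,374)]: print('tube',ray(K,(p[0]*.64,p[1]*.64),166).round(1))
im=get_image("top")
r=regions_of("grip_middle","top")
print([ (d['score'],d['extent']) for d in r])
m=r[0]['region'].astype('uint8');q=cv2.minAreaRect(cv2.findNonZero(m));print(q)
print([ray(K,p,171).round(1) for p in cv2.boxPoints(q)])
K=get_calibration("scene");get_image("scene")
for n in("oil_bottle","screwdriver"):
  e=spot_in(n,"scene")[0]['extent'];print(n,ray(K,e[:2],30).round())
E
```

```text
bar end [575.4  72.8 171. ]
bar end [432.1  83.  171. ]
tube [608.6 470.4 166. ]
tube [566.8  99.2 166. ]
tube [490.4 486.2 166. ]
tube [448.5 112.5 166. ]
[(0.86, [182.2, 215.4, 31.3, 64.9])]
((180.9632568359375, 215.03785705566406), (30.32833480834961, 62.89383316040039), 7.275004863739014)
[array([437.2, 136.7, 171. ]), array([584.3, 120.7, 171. ]), array([575. ,  49.3, 171. ]), array([428. ,  66.4, 171. ])]
oil_bottle [ 376. -248.   30.]
screwdriver [ 520. -351.   30.]
```

```bash
python3 - <<'E'
from h import *
from scipy.spatial.transform import Rotation as Ro
import json
goto([500,70,330],[180,0,83.6])
wait(0.3)
o=get_obs();im=get_image("wrist");K=get_calibration("wrist")
T=np.eye(4);T[:3,:3]=Ro.from_euler('xyz',o['ee_rot'],degrees=True).as_matrix();T[:3,3]=o['tcp_pos']
C=T@np.array(K['mount']);R=C[:3,:3].T;t=-R@C[:3,3]
json.dump(dict(R=R.tolist(),t=t.tolist(),**{k:K[k] for k in('fx','fy','cx','cy')}),open('w.json','w'))
print(o['t'],o['tcp_pos'],o['ee_rot'],C[:3,3])
cv2.imwrite('pics/w.png',cv2.resize(im[:,:,::-1],(800,600)))
for n in("grip_middle","release_button"):
  for d in regions_of(n,"wrist")[:2]:
    q=cv2.minAreaRect(cv2.findNonZero(d['region'].astype('uint8')))
    print(n,d['score'],d['extent'],[ray(K,p,171,R,t).round(1) for p in cv2.boxPoints(q)])
# predicted grip pixel
for z in [171]:
  p=R@np.array([504,74,z])+t; print(p, K['fx']*p[0]/p[2]+K['cx'],K['fy']*p[1]/p[2]+K['cy'])
E
```

```text
3.5417 [499.9625739   70.42666428 329.90094175] [-1.79990125e+02 -2.21532103e-03  8.36435570e+01] [433.4945441   78.54724175 472.80535395]
grip_middle 0.63 [288.1, 178.3, 72.9, 144.4] [array([571.9,  47.8, 171. ]), array([426.6,  74.7, 171. ]), array([437.9, 139.2, 171. ]), array([585.4, 120.8, 171. ])]
grip_middle 0.38 [28.2, 107.5, 56.5, 29.9] [array([ 385.3, -165.7,  171. ]), array([ 391.2, -112.9,  171. ]), array([ 419.9, -121.4,  171. ]), array([ 413.9, -175.6,  171. ])]
[  3.39386109 -10.39277339 309.77191668] 265.00874207500243 184.94726533593166
```

View pics/w.png

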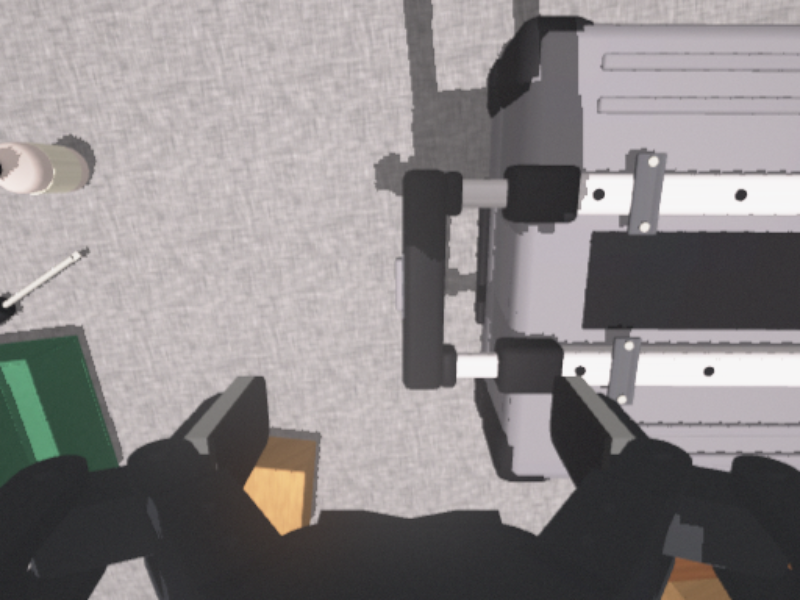

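The wrist view shows the bar vertical, from u 403 to 447 and v 171 to 388, so yaw is aligned. The key is on its left at (400,283).

```bash
python3 - <<'E'
from h import *
import json
K=json.load(open('w.json'));K['R']=np.array(K['R']);K['t']=np.array(K['t'])
f=lambda u,v,z:ray(K,(u*.64,v*.64),z)
P=[f(403,171,171),f(447,171,171),f(447,388,171),f(403,388,171)]
print(np.round(P,1)); m=np.mean(P,0);print('mid',m,'thick',np.linalg.norm(P[0]-P[1]),'len',np.linalg.norm(P[1]-P[2]))
print('key',f(397,283,164),f(403,171,171))
print('yaw bar',np.degrees(np.arctan2(*(P[1]-P[2])[:2])), 'tubes', [np.degrees(np.arctan2(*(f(*b,170)-f(*a,170))[1::-1])) for a,b in[((598,194),(740,195)),((580,371),(709,371))]])
for z in (171,158): print('tubes mid',(f(480,193,z)+f(475,366,z))/2)
E
```

```text
[[429.1  75.3 171. ]
 [432.1 102.2 171. ]
 [576.8  89.1 171. ]
 [573.4  58.7 171. ]]
mid [502.88840363  81.32579531 171.        ] thick 27.087340786315607 len 145.29283373218962
key [500.27942057  62.97359259 164.        ] [429.1306088   75.29029488 171.        ]
yaw bar -84.82845189318326 tubes [np.float64(83.23232846346987), np.float64(83.63135353339872)]
tubes mid [505.08171553 115.57585508 171.        ]
tubes mid [508.16526993 117.17083001 158.        ]
```

```bash
python3 - <<'E'
from h import *
grip(66,40)
g=[502.6,78.8]
move_l(g+[200],[180,0,83.7],speed=200)
move_l(g+[139.5],speed=80)
o=get_obs();print(o['t'],o['tcp_pos'],o['wrist_force'],o['grip_width'])
cv2.imwrite('pics/c.png',cv2.resize(get_image("wrist")[:,:,::-1],(640,480)))
E
```

```text
5.7333 [503.05092772  78.82191195 139.84429463] [1.06153823 0.14289203 1.15298194] 66.02581128037865
```

View pics/c.png

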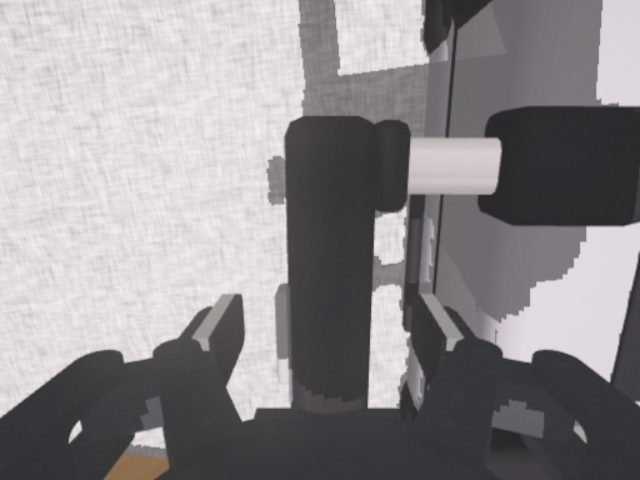

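The fingers straddle the bar with the key at (283,335), in line with the left pad. Closing now.

```bash
python3 - <<'E'
from h import *
grip(15,40);wait(0.3)
o=get_obs();print(o['t'],o['tcp_pos'],o['wrist_force'],o['grip_width'])
cv2.imwrite('pics/d.png',cv2.resize(get_image("wrist")[:,:,::-1],(640,480)))
E
```

```text
6.5083 [503.04053501  78.6035212  140.44316529] [-1.41405378 -1.22133312  4.58760993] 27.44046346996296
```

View pics/d.png

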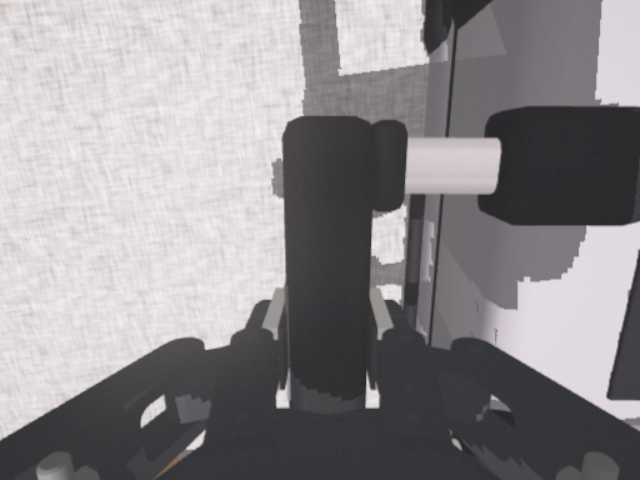

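Width is 27.4, so the key is flush. Pulling, with force checks.

```bash
python3 - <<'E'
from h import *
o=get_obs();p0=np.array(o['tcp_pos']);p0[2]=139.8;a=np.radians(83.6);d=-np.array([np.cos(a),np.sin(a),0])
for s in (15,60,100,150,190,197,201,203):
    move_l(list(p0+d*s),speed=80 if s<195 else 25);
    o=get_obs();print(s,round(o['t'],2),np.round((np.array(o['tcp_pos'])-p0)@d,1),np.round(o['tcp_pos'],1),np.round(o['wrist_force'],1),round(o['grip_width'],2))
    if np.linalg.norm(o['wrist_force'])>25: print('stop');break
wait(.3);o=get_obs();print(o['t'],o['tcp_pos'],o['wrist_force'],o['grip_width'])
cv2.imwrite('pics/e.png',cv2.resize(get_image("wrist")[:,:,::-1],(640,480)))
cv2.imwrite('pics/f.png',cv2.resize(get_image("top")[:,:,::-1],(800,600)))
E
```

```text
15 6.9 15.3 [501.3  63.4 140.4] [-3.3 -0.6  5.1] 27.35
60 7.61 60.1 [496.2  18.9 140.5] [-3.2  0.3  6.4] 27.61
100 8.26 100.2 [491.6 -21.  140.4] [-4.3  0.5  6.8] 28.0
150 9.03 150.2 [485.9 -70.6 140.5] [-3.7  1.4  6.1] 27.28
190 9.68 190.4 [ 481.2 -110.5  140.4] [-4.4  0.3  6.9] 27.66
197 10.12 196.6 [ 480.5 -116.7  140.5] [-5.1  2.6  7.3] 27.53
201 10.43 199.1 [ 480.2 -119.1  140.4] [-3.3  7.3  7.6] 27.99
203 10.68 199.1 [ 480.2 -119.1  140.4] [-2.2 13.9  9.2] 27.27
10.975 [ 480.21198397 -119.11891003  140.40680128] [-2.7382816  13.50718862  8.62407521] 27.250500928381662
```

View pics/e.png

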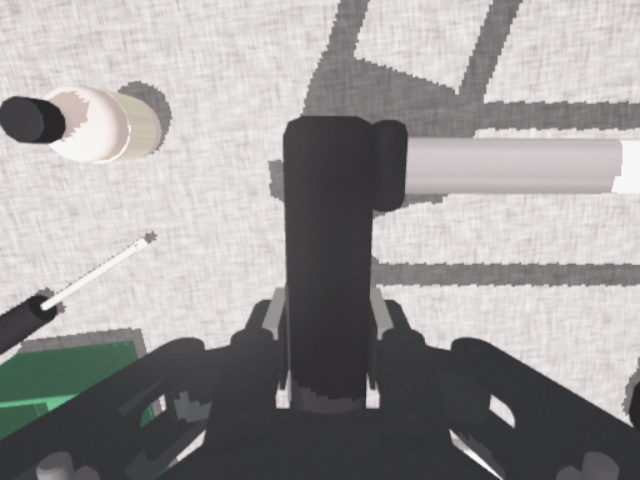

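View pics/f.png

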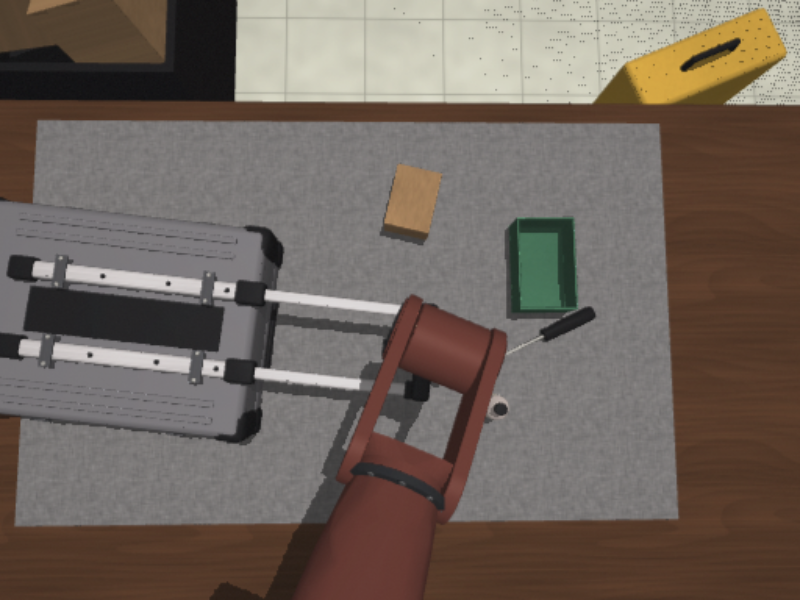

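The handle sits hard against its end stop: it moved 199 mm, then the pull force rose with no further motion. The bar is still gripped with the key flush, and the bystanders look unmoved.

```bash
python3 - <<'E'
from station import *
wait(0.3);o=get_obs();print(o['t'],o['tcp_pos'],o['grip_width'],o['wrist_force'])
sign_off()
E
```

```text
11.375 [ 480.22877137 -119.11927436  140.41154918] 27.390483622903425 [-2.54997838 12.82313612  8.78489733]
the job is handed in; nothing more can be done
```

The handle is pulled out to its second stop, and I handed the job in with the fingers still holding the grip and the button squeezed in. It took about 11.4 s of the 32 s allowed.

- **How:** I found the grip in the top and wrist camera images and lowered the open fingers over the bar and key. I then closed them at 40 N while the handle was home and pulled 199 mm straight along the case axis.
- **At the stop:** I commanded 203 mm, but motion ended at 199.1 mm while the sideways force rose to about 13 N. That puts the handle against its end stop, and the position was steady on the last two readings.
- **Grip and button:** the finger opening read 27.3–28.0 mm throughout the pull and 27.4 mm at hand-in. The bar is 28 mm thick and a key that was out would add 5 mm, so the key is flush. I had no direct reading of either joint; both are inferred from the arm and gripper.
- **Other things on the bench:** the bottle, screwdriver, bin and carton look unmoved in the final top view. I compared them by eye, not by measurement.
- **Small disagreement:** the top and wrist cameras placed the grip 3 to 7 mm apart along the pull direction. The open fingers had room for that, and no check failed.

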